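# Start the kettle for green tea

## Task

The kettle is filled for green tea: push its open lid down until it is fully shut, then press the green temperature key on top of the handle all the way down and let it come up again, and last press the white switch at the end of the handle down until it stays down. Only push and press, with the fingertips: never lift or tip the kettle or shift it off its base, never press the red (full boil) key, and leave the mug, the tea caddy and the pasta jar where they stand.

Things in the scene. Friction and masses are not known exactly. Their poses are not given: they have to be found in the camera images.
- kettle: Steel jug kettle, about 2.2 kg with water, loose in its power base. Origin: centre of its underside, 14 mm above the worktop. +x to the pouring lip, -x along the black handle, z up. Foot radius 77 mm, top radius 60 mm at 196 mm above the origin. Handle: flat top run 36 mm wide, upper face at 202 mm, out to x = -163 mm; on it, from the jug outwards, red key, green key, white switch.
- kettle_base: Round black power base fixed on the worktop, 172 mm across, with a lip 19 mm high around the kettle's foot. Origin: centre of its underside, on the worktop.
- lid (a joint): Angle of the lid: 0 = shut, flush on the jug; 1.2 rad = fully open. Its friction hinge (0.07 N m, about 1 N at the free edge) holds it at whatever angle it is left, so it must be pushed all the way. It starts somewhere between 0.6 and 1.2 rad.
- lid_hinge (a point): Middle of the lid's hinge line, at the jug's rim on the handle side (x = -50 mm, 196 mm above the kettle's origin). The hinge line runs along the kettle's y; the lid opens upwards and back towards the handle. Its frame turns with the lid: x from the hinge to the free edge, z out of the lid's outer face.
- lid_middle (a point): Middle of the steel lid's outer (upper) face, 52 mm from the hinge line; turns with the lid. The lid is a disc of 108 mm diameter, its outer face 14 mm above the hinge line when shut.
- lid_edge (a point): Free edge of the lid, 104 mm from the hinge line; turns with the lid.
- key_tea (a joint): Travel of the green key in m: 0 = up, 0.004 = fully down. A spring (about 1 N at the start, 4 N fully down) brings it up again.
- key_tea_top (a point): Middle of the top face of the green temperature key (green tea): 16 mm long along the handle, 22 mm wide, standing 6 mm above the handle's top; it goes straight down. Moves with the key. Its centre is 28 mm from the red key's and 20 mm from the white switch's hinge.
- key_boil (a joint): Travel of the red key in m, like the green one's. It must stay up.
- key_boil_top (a point): Middle of the top face of the red temperature key (full boil), next to the jug, same size as the green key. Not to be pressed.
- switch (a joint): Angle of the white switch: 0 = up (off), 0.24 rad = down (on). Over-centre: pressed past half-way it snaps down and stays; it takes about 3 N at point switch_end, more nearer its hinge.
- switch_end (a point): Point to press on the white switch: the upper face 8 mm short of its outer end, 34 mm from its hinge. The switch is a paddle 42 mm long along the handle and 30 mm wide, hinged at the end next to the green key; when off it slopes up by 0.24 rad to its outer end; this point goes down 8 mm. Moves with the switch.
- mug: Blue mug, 82 mm across, 92 mm high, handle at its +y. Origin: centre of its underside. Loose bystander.
- caddy: Green square tea caddy, 72 mm wide, 111 mm high. Origin: centre of its underside. Loose bystander.
- jar: Clear pasta jar with a bamboo lid, 89 mm across, 146 mm high. Origin: centre of its underside. Loose bystander.
Not all that is in view belongs to the job. Of the things shaped like the kettle_base, the black one is meant.

How it is judged:
On the way, in this order (a step that is already met when the one before it is completed fails the run):
1. the lid is fully shut (value of joint lid below 0.04 rad), for 0.2 s.
2. the green key is pressed all the way down (value of joint key_tea above 0.003 m), for 0.1 s.
3. the white switch is down (value of joint switch above 0.2 rad), for 0.2 s.
At the end, for the whole second after the job is handed in: lid shut (below 0.04 rad), white switch down (above 0.2 rad), both keys up (within 1 mm), kettle at rest in its base (centred within 10 mm, not raised more than 4 mm, tilted less than 0.05 rad), mug, caddy and jar within 30 mm of where they stood (value of joint lid below 0.04 rad and value of joint switch above 0.2 rad and value of joint each of key_tea, key_boil below 0.001 m and horizontal distance between kettle and kettle_base below 0.01 m and z of kettle in the frame of kettle_base below 0.018 m and angle between kettle's own z axis and vertical below 0.05 rad and linear speed of kettle below 0.02 m/s and distance of each of mug, caddy, jar from where it was at the start of the episode below 0.03 m); the robot touches nothing.
It fails at once if the green key is pressed while the lid is not shut (value of joint key_tea above 0.0025 m and value of joint lid above 0.1 rad).
It fails at once if the white switch is put on while the lid is not shut (value of joint switch above 0.15 rad and value of joint lid above 0.1 rad).
It fails at once if the red key is pressed (value of joint key_boil above 0.0025 m).
It fails at once if the kettle is lifted, tipped or pushed off its base (z of kettle in the frame of kettle_base above 0.024 m or angle between kettle's own z axis and vertical above 0.12 rad or horizontal distance between kettle and kettle_base above 0.02 m).
It fails at once if the mug, the tea caddy or the pasta jar is moved or tipped (distance of any of mug, caddy, jar from where it was at the start of the episode above 0.03 m or angle between any of mug, caddy, jar's own z axis and vertical above 0.3 rad).
It also fails if it takes over 45 s, if anything falls off the work surface, if the arm or the gripper's body presses on something with over 40 N, if the wrist force passes 120 N, or if a joint passes its speed limit or range.

## Robot

A 7-joint arm with a two-finger parallel gripper is mounted at the origin on the work surface. World frame = base frame: x ahead of the robot, y to its left, z up, the work surface at z = 0. Lengths are in m, angles in rad, forces in N, time in s.
With the tool pointing down it reaches from about 0.375 to 0.925 m from the base axis. Payload 3.1 kg.
Tool frame: the origin (TCP) lies midway between the tips of the shut fingers; the grasp point (between the pads) lies 19 mm behind it (r.grasp_offset is the distance from the TCP to the grasp point, in m); z points along the fingers, y is the line along which they close (so a half turn about z gives the same grasp; the last joint's range is limited). The gripper opens to 85 mm and grips with 20 to 120 N. Pads are 22 mm wide; open, the fingers measure 114 mm over their backs; the gripper's body (76 mm by 85 mm) begins 54 mm behind the grasp point. The pads swing forward as they close: fully open they stand 13 mm farther back than shut.
Start: joints at [-1.312, 0.383, 0.044, 1.598, -0.018, 1.161, -0.05], TCP at [0.227, 0.609, 0.231] pointing down, gripper open.
Joint ranges: [-2.61, 2.61], [-0.41, 2.15], [-1.48, 1.57], [0, 2.5], [-1.57, 4.71], [0.05, 1.97], [-2.85, 2.85]. Speed limits (rad/s): [2.79, 2.79, 3.14, 3.14, 3.14, 3.14, 3.14].

## Interface

Orientations are given as a unit quaternion [x, y, z, w].
In Python, from bench import r, viewer, finder gives the robot as it stands. The module is installed in compiled form; this text tells all that it offers.
- The arm moves only by the tool servo_tool, never from a script. Its arguments are lists of equal length, an entry for each row: "hand": the closure, from -1 (fully open) to 1 (shut); "slide": the shift along the tool's x, y, z in m, a list of three; "angular": the turn, a rotation vector about the tool's x, y, z in degrees, a list of three. A call has 1 to 10 rows; each row shifts and turns the commanded pose from where the row before left it, along the tool's axes as they then stand; what a row does not reach is not made up. A row lasts 1/10 s, in which the tool goes at most 50 mm and 8.59 degrees, less where a joint would pass 70% of its speed; a pose out of reach is approached as far as the arm can. A call with a gripper value outside its range is refused whole. The fingers move at their own pace and stop on an object; the grip force is fixed at half the most. Time passes only in rows, so rows that do not move let the fingers close. It gives the time, the measured TCP pose, the force, the opening and the grip force at its end, in the units of the state.
- r.state(): the state, without advancing time (a new reading comes with each control period).
- viewer.grab_frame(name): name is "side" or "top" or "wrist"; returns a dict with "img" (384x512x3 uint8, blue, green, red), "fx", "fy", "cx", "cy" (pixels), "R" (3x3) and "t" (3): a world point X has camera coordinates R X + t. Camera axes: x right, y down, z forward; pixel columns grow to the right and rows downward; lengths in m; the calibration is good to about 2 mm. The wrist camera is an equidistant fisheye: a pixel r from the principal point sees the ray r / f radians off the axis. A picture is of the moment at which its call begins. There is no depth.
- r.job_done(): hands the job in; it is judged then, once.
Trained networks look in a picture, given as the dict that the camera call returned (one of the last four; its "shot" number tells which), for a name from the list of things; names that differ only in an ending like _2 or _b are one class to them, and where a whole thing is asked for, a point or a joint stands for the part that bears it (a point fixed in the world has none). Each returns a list of dicts, best first, with "conf" (0 to 1); they miss things now and then, are a little off and sometimes report something else, mostly with a low value. They report only what shows in the picture. A call takes as long as a camera call. They do not tell look-alikes from the thing itself.
- finder.regions_of(picture, label): "region" (384x512 bool, what is visible of it) and "bbox" ([left, top, right, bottom] in pixels, round what is visible of it).
The state is a dict: "clock": time; "joint_pos": joint angles; "joint_velocities": joint speeds; "tau": joint torques, N m; "tcp_pos": TCP position; "eef_rot": TCP orientation; "force": force on the tool from outside, world axes, zero at the start; "wrist_torque": the same for the moment, N m; "grip_width": finger opening in m; "finger_force": force on a finger pad.
Only numpy, scipy, OpenCV 4.12 (cv2) and the standard library are available. Lean on these libraries where they do the work, as an engineer would, in place of code of your own. Each camera call takes 0.05 s, during which the arm holds its last target. There are 200 camera calls.

## Working session

There is one attempt and no reset: what is moved stays moved. The work goes in short steps, Python scripts to look and compute and a tool call to move; the robot and the scene stay as the last step left them, time stands still between calls to the robot, and variables do not carry over. Pictures are saved under pics/ and viewed, at most 10 in all, crops included, and the job is handed in when it is done.

Besides the shell and the picture viewer there is one more tool, called after "Emit:" in YAML: its name, and indented under it one key for each argument. servo_tool: Moves the arm, as the interface text tells. Its arguments: {"type":"object","properties":{"hand":{"type":"array","items":{"type":"number"}},"slide":{"type":"array","items":{"type":"array","items":{"type":"number"}}},"angular":{"type":"array","items":{"type":"array","items":{"type":"number"}}}},"required":["hand","slide","angular"]}

```bash
mkdir -p pics
python3 - <<'E'
from bench import r, viewer, finder
import cv2,numpy as np,pickle
s=r.state(); print(s['clock'],s['tcp_pos'],s['eef_rot'],s['grip_width'])
F={}
for n in ['side','top']:
    f=viewer.grab_frame(n); F[n]=f; cv2.imwrite(f'pics/{n}0.png',f['img'])
    print(n,f['fx'],f['cx'],f['cy'],np.round(f['R'],4).tolist(),np.round(f['t'],4))
    for l in ['kettle','kettle_base','lid','key_tea','key_boil','switch','mug','caddy','jar']:
        print(l,[(round(d['conf'],2),[int(v) for v in d['bbox']],np.round(np.argwhere(d['region']).mean(0)[::-1],1)) for d in finder.regions_of(f,l)[:3]])
pickle.dump(F,open('F0.pkl','wb'))
cv2.imwrite('pics/both0.png',cv2.resize(np.hstack([F['side']['img'],F['top']['img']]),(800,300)))
E
```

```text
0.0 [0.2266657  0.60818504 0.22987606] [ 1.77404266e-01  9.84137185e-01 -1.30283612e-03 -1.76064123e-04] 0.08541494701259471
side 412.9003058591298 249.97978658823115 191.55046368858575 [[0.8773, -0.4798, -0.0092], [-0.3544, -0.6349, -0.6865], [0.3236, 0.6056, -0.727]] [-0.4783  0.3748  0.9235]
kettle [(0.93, [187, 143, 274, 246], array([237.3, 193.1])), (0.33, [208, 153, 215, 156], array([210.9, 157.1]))]
kettle_base [(0.92, [134, 226, 196, 281], array([162.8, 254.1])), (0.73, [258, 148, 309, 189], array([284.9, 165.5])), (0.65, [214, 221, 276, 251], array([248.6, 240.6]))]
lid [(0.71, [218, 146, 255, 175], array([236.4, 159.8]))]
key_tea [(0.39, [209, 150, 219, 157], array([211. , 157.1]))]
key_boil [(0.44, [217, 159, 225, 164], array([219.8, 160.8]))]
switch [(0.73, [190, 143, 205, 159], array([198. , 150.6]))]
mug [(0.79, [282, 240, 316, 291], array([298.9, 264.2]))]
caddy [(0.87, [282, 187, 319, 230], array([300.3, 205.4]))]
jar [(0.91, [207, 138, 235, 190], array([219.1, 157.1]))]
top 451.4548993118997 262.8600705862973 191.17437759721034 [[-0.0199, -0.9994, -0.0271], [-0.9974, 0.0217, -0.069], [0.0696, 0.0257, -0.9972]] [0.0943 0.5859 1.2084]
kettle [(0.77, [185, 158, 283, 228], array([243.6, 193.8]))]
kettle_base [(0.83, [235, 187, 283, 222], array([266. , 211.5])), (0.68, [166, 84, 226, 145], array([196.3, 115.4])), (0.65, [215, 249, 278, 312], array([247. , 279.9]))]
lid [(0.56, [222, 166, 262, 210], array([242.3, 188.8])), (0.3, [187, 206, 205, 227], array([196.5, 217.7]))]
key_tea []
key_boil [(0.65, [218, 197, 231, 207], array([222.4, 201.8])), (0.47, [157, 164, 199, 202], array([177.5, 183.1]))]
switch [(0.81, [190, 209, 208, 227], array([196.9, 217.3])), (0.7, [216, 196, 228, 206], array([222.4, 202.3]))]
mug [(0.62, [312, 146, 349, 189], array([329.3, 171.7]))]
caddy [(0.7, [256, 116, 285, 151], array([269.4, 132.7]))]
jar [(0.7, [154, 165, 201, 203], array([177.5, 183.2]))]
```

Run:
```python
import cv2,numpy as np
a=cv2.imread('pics/side0.png')[130:290,150:330]; b=cv2.imread('pics/top0.png')[100:260,150:330]
cv2.imwrite('pics/crop0.png',np.hstack([cv2.resize(x,(400,356),interpolation=3) for x in(a,b)]))
```

```text
(no output)
```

View pics/both0.png

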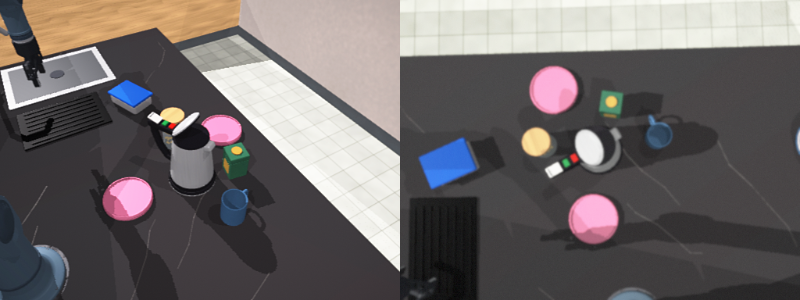

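View pics/crop0.png

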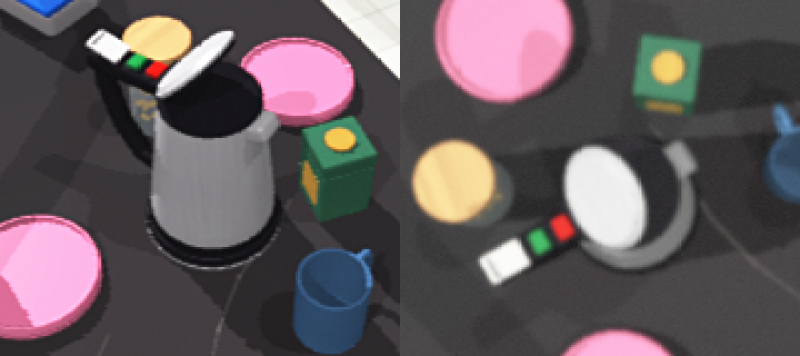

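The pink discs (side ~(165,254) and (285,165)) are look-alike plates. The kettle stands in the black base at side ~(248,240). The handle carries red (220,161), green (211,158) and white (196,149) outward from the jug; the lid is at (236,160). The mug, caddy and jar are clear of the handle, with the jar nearest at top (177,183).

```bash
cat > geo.py <<'E'
import numpy as np,cv2
from scipy.optimize import least_squares
def proj(f,X):
    c=np.atleast_2d(X)@np.array(f['R']).T+np.array(f['t'])
    return np.c_[f['fx']*c[:,0]/c[:,2]+f['cx'],f['fy']*c[:,1]/c[:,2]+f['cy']]
def tri(obs): # [(frame,uv)]
    return least_squares(lambda X:np.concatenate([proj(f,X)[0]-uv for f,uv in obs]),[.6,0,.2])
def blob(f,lo,hi,box):
    l,t,rr,b=box; m=np.zeros((384,512),np.uint8)
    m[t:b,l:rr]=cv2.inRange(cv2.cvtColor(f['img'],cv2.COLOR_BGR2HSV),lo,hi)[t:b,l:rr]
    n,_,st,c=cv2.connectedComponentsWithStats(m)
    i=1+st[1:,4].argmax(); return c[i],st[i,4]
# kettle frame -> world, p=(x,y,yaw)
def kw(p,L):
    c,s=np.cos(p[2]),np.sin(p[2]); L=np.atleast_2d(L)
    return np.c_[p[0]+c*L[:,0]-s*L[:,1],p[1]+s*L[:,0]+c*L[:,1],L[:,2]+.014]
E
python3 - <<'E'
import pickle; from geo import *
F=pickle.load(open('F0.pkl','rb'))
S,T=F['side'],F['top']
G=((45,90,60),(80,255,255)); R=((0,150,120),(8,255,255)); W=((0,0,170),(180,40,255))
for n,(lo,hi),bs,bt in [('green',G,(204,150,218,166),(205,200,222,216)),('red',R,(212,153,230,170),(214,192,232,210)),('switch',W,(185,140,207,160),(184,203,210,230)),('lid',W,(218,140,258,178),(222,164,264,214))]:
    a,na=blob(S,lo,hi,bs); b,nb=blob(T,lo,hi,bt)
    s=tri([(S,a),(T,b)]); print(n,a,na,b,nb,s.x.round(4),'res',s.fun.round(2))
# other things
for l,bs,bt in [('mug',(298.9,264.2),(329.3,171.7)),('caddy',(300.3,205.4),(269.4,132.7)),('jar',(219,147),(177.5,183.2))]:
    print(l,tri([(S,bs),(T,bt)]).x.round(3))
E
```

```text
green [210.69387755 157.34693878] 49 [212.31132075 207.97169811] 106 [0.5383 0.1936 0.2166] res [-0.11  0.01  0.03 -0.09]
red [219.93617021 160.59574468] 47 [222.87654321 201.69135802] 81 [0.5523 0.1687 0.2188] res [-0.24  0.02  0.08 -0.2 ]
switch [197.99358974 150.19230769] 156 [196.53383459 217.04135338] 266 [0.5185 0.229  0.2223] res [-0.29  0.02  0.09 -0.24]
lid [236.9380805  157.56346749] 323 [241.88714992 188.59555189] 1214 [0.5784 0.1223 0.2542] res [-0.09  0.01  0.03 -0.08]
mug [ 0.634 -0.097  0.042]
caddy [0.742 0.061 0.05 ]
jar [0.603 0.287 0.155]
```

Emit:
servo_tool:
  hand: [1, 1, 1, 1, 1, 1, 1, 1, 1, 1]
  slide:
    - [0, 0, -0.02]
    - [0, 0, -0.02]
    - [0, 0, -0.02]
    - [0, 0, -0.02]
    - [0, 0, -0.02]
    - [-0.04, 0.007, 0]
    - [-0.04, 0.007, 0]
    - [-0.04, 0.007, 0]
    - [-0.04, 0.007, 0]
    - [-0.04, 0.007, 0]
  angular:
    - [0, 0, 8.06]
    - [0, 0, 8.06]
    - [0, 0, 8.06]
    - [0, 0, 8.06]
    - [0, 0, 8.06]
    - [0, 0, 0]
    - [0, 0, 0]
    - [0, 0, 0]
    - [0, 0, 0]
    - [0, 0, 0]

```text
clock: 2.0
tcp_pos: [0.3562, 0.4503, 0.3315]
eef_rot: [0.506, 0.863, 0.0, -0.0]
force: [1.2, -0.1, -0.0]
grip_width: -0.0001
finger_force: 0.0
```

Emit:
servo_tool:
  hand: [1, 1, 1, 1, 1, 1, 1]
  slide:
    - [-0.04, 0.006, 0]
    - [-0.04, 0.006, 0]
    - [-0.04, 0.006, 0]
    - [-0.04, 0.006, 0]
    - [-0.04, 0.006, 0]
    - [-0.04, 0.004, 0]
    - [0, 0, 0]
  angular:
    - [0, 0, 0]
    - [0, 0, 0]
    - [0, 0, 0]
    - [0, 0, 0]
    - [0, 0, 0]
    - [0, 0, 0]
    - [0, 0, 0]

```text
clock: 2.7
tcp_pos: [0.5067, 0.2506, 0.3319]
eef_rot: [0.511, 0.859, -0.001, 0.002]
force: [0.8, -1.0, 0.2]
grip_width: -0.0001
finger_force: 0.0
```

Run:
```python
from bench import r, viewer, finder
import cv2,numpy as np,pickle
s=r.state(); print(s['clock'],s['tcp_pos'],s['eef_rot'],s['grip_width'],s['force'])
f=viewer.grab_frame('wrist'); pickle.dump(f,open('W1.pkl','wb')); cv2.imwrite('pics/w1.png',f['img']); print({k:np.round(f[k],4).tolist() for k in f if k!='img'})
```

```text
2.7 [0.50670145 0.25059122 0.33193572] [ 5.11258958e-01  8.59423781e-01 -6.08922933e-04  2.16142584e-03] -5.045388791584466e-05 [ 0.79655394 -1.02920172  0.18837903]
{'fx': 297.3186, 'fy': 297.3186, 'cx': 253.0777, 'cy': 188.8471, 'R': [[0.8783, 0.4781, -0.0], [0.4531, -0.8324, 0.3191], [0.1526, -0.2803, -0.9477]], 't': [-0.5648, -0.0959, 0.4688], 'shot': 3}
```

View pics/w1.png

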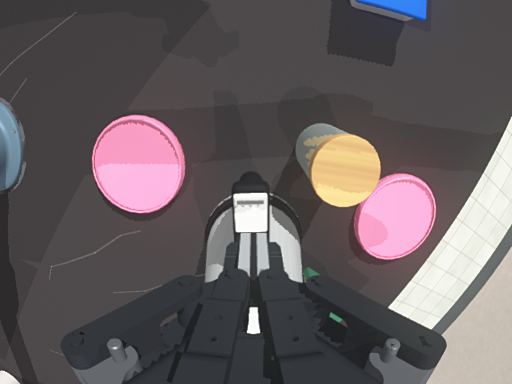

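The wrist view shows the white switch at (251,212), with the paddle's outer edge near row 193 and the inner part hidden by the shut fingers. I'll check the model against it.

```bash
cat >> geo.py <<'E'
def fish(f,X):
    c=np.atleast_2d(X)@np.array(f['R']).T+np.array(f['t']); h=np.hypot(c[:,0],c[:,1]); th=np.arctan2(h,c[:,2])
    return np.c_[f['fx']*th*c[:,0]/h+f['cx'],f['fy']*th*c[:,1]/h+f['cy']]
E
python3 - <<'E'
import pickle; from geo import *
f=pickle.load(open('W1.pkl','rb')); F=pickle.load(open('F0.pkl','rb'))
m=np.zeros((384,512),np.uint8); m[175:250,225:280]=cv2.inRange(f['img'],(185,185,185),(255,255,255))[175:250,225:280]
ys,xs=np.nonzero(m); print('white bbox',xs.min(),xs.max(),ys.min(),ys.max())
yaw=np.arctan2(-.0603,.0338); d=np.array([np.cos(yaw),np.sin(yaw)])
c=np.array([.5523,.1687])+.073*d; p=(*c,yaw); print(p)
hz=.208
L=np.array([[-.121-.042*np.cos(.24),s*.015,hz+.042*np.sin(.24)] for s in(1,-1)]+[[-.121,s*.015,hz] for s in(1,-1)])
print('wrist',fish(f,kw(p,L)).round(1).tolist())
K=np.array([[-.101,0,.208],[-.073,0,.208],[0,0,0]])
for n in F: print(n,proj(F[n],kw(p,np.r_[L,K])).round(1).tolist())
for n,b in[('side',(185,140,207,160)),('top',(184,203,210,230))]:
    im=F[n]['img'];l,t,r_,bb=b; y,x=np.nonzero(cv2.inRange(im,(150,)*3,(255,)*3)[t:bb,l:r_]); pts=np.c_[x+l,y+t].astype(np.float32)
    print(n,cv2.boxPoints(cv2.minAreaRect(pts)).round(1).tolist())
E
```

```text
white bbox 229 279 193 249
(np.float64(0.5879937684466308), np.float64(0.10502147226828885), np.float64(-1.0599041072881286))
wrist [[270.2, 193.1], [235.6, 193.5], [269.3, 230.1], [237.7, 230.5]]
side [[194.8, 141.6], [187.7, 148.0], [207.7, 149.8], [200.8, 156.5], [210.6, 155.8], [219.6, 159.7], [245.4, 223.4]]
top [[185.1, 215.4], [191.6, 226.9], [201.4, 206.4], [207.9, 217.8], [212.2, 207.6], [222.8, 201.4], [254.6, 191.4]]
side [[187.89999389648438, 149.8000030517578], [193.5, 140.5], [208.1999969482422, 149.3000030517578], [202.60000610351562, 158.60000610351562]]
top [[184.3000030517578, 216.0], [201.6999969482422, 206.0], [208.6999969482422, 218.1999969482422], [191.1999969482422, 228.1999969482422]]
```

Emit:
servo_tool:
  hand: [1, 1, 1, 1, 1, 1, 1, 1, 1, 1]
  slide:
    - [-0.042, 0, 0]
    - [-0.042, 0, 0]
    - [-0.042, 0, 0]
    - [-0.041, 0, 0]
    - [0, 0, 0]
    - [0, 0, 0.015]
    - [0, 0, 0.015]
    - [0, 0, 0.01]
    - [0, 0, 0.01]
    - [0, 0, 0]
  angular:
    - [0, 0, 0]
    - [0, 0, 0]
    - [0, 0, 0]
    - [0, 0, 0]
    - [0, 0, 0]
    - [0, 0, 0]
    - [0, 0, 0]
    - [0, 0, 0]
    - [0, 0, 0]
    - [0, 0, 0]

```text
clock: 3.75
tcp_pos: [0.5821, 0.1144, 0.2787]
eef_rot: [0.505, 0.863, -0.001, -0.002]
force: [-0.6, -0.3, 0.4]
grip_width: 0.0004
finger_force: 0.0
```

Emit:
servo_tool:
  hand: [1, 1, 1, 1, 1, 1, 1, 1]
  slide:
    - [0, 0, 0.008]
    - [0, 0, 0.008]
    - [0, 0, 0.008]
    - [0, 0, 0.008]
    - [0, 0, 0.008]
    - [0, 0, 0.006]
    - [0, 0, 0.003]
    - [0, 0, 0]
  angular:
    - [0, 0, 0]
    - [0, 0, 0]
    - [0, 0, 0]
    - [0, 0, 0]
    - [0, 0, 0]
    - [0, 0, 0]
    - [0, 0, 0]
    - [0, 0, 0]

```text
clock: 4.55
tcp_pos: [0.5833, 0.1132, 0.2314]
eef_rot: [0.506, 0.863, -0.001, -0.001]
force: [-0.5, -0.2, 0.2]
grip_width: 0.0003
finger_force: 0.0
```

Run:
```python
from bench import r, viewer
import cv2,numpy as np
a=viewer.grab_frame('side')['img'][110:230,170:300]
cv2.imwrite('pics/s2.png',cv2.resize(a,(650,600),interpolation=3)); s=r.state(); print(s['tcp_pos'],s['force'])
```

```text
[0.58335752 0.11340693 0.23166282] [-0.22628396 -0.53795461 -0.13870212]
```

View pics/s2.png

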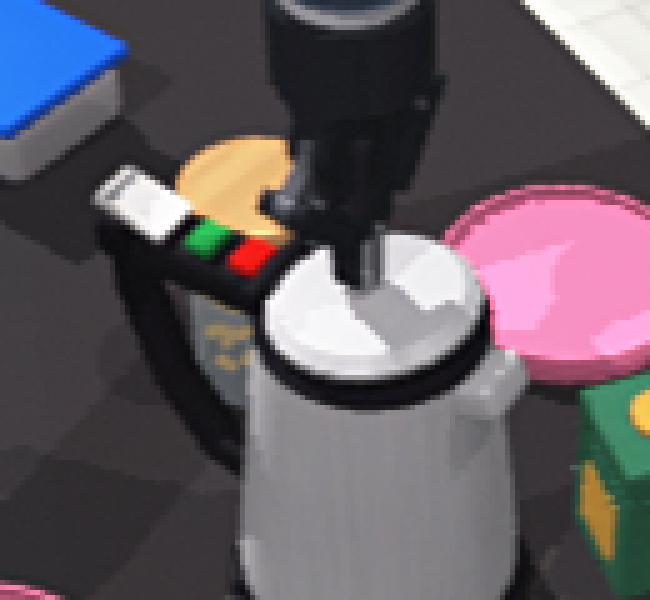

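The lid is nearly shut under the tip. I'll step outward for leverage and push the rest.

Emit:
servo_tool:
  hand: [1, 1, 1, 1, 1, 1, 1, 1, 1, 1]
  slide:
    - [0, 0, -0.015]
    - [-0.02, 0, 0]
    - [-0.02, 0, 0]
    - [0, 0, 0]
    - [0, 0, 0.008]
    - [0, 0, 0.006]
    - [0, 0, 0.004]
    - [0, 0, 0.003]
    - [0, 0, 0.002]
    - [0, 0, 0]
  angular:
    - [0, 0, 0]
    - [0, 0, 0]
    - [0, 0, 0]
    - [0, 0, 0]
    - [0, 0, 0]
    - [0, 0, 0]
    - [0, 0, 0]
    - [0, 0, 0]
    - [0, 0, 0]
    - [0, 0, 0]

```text
clock: 5.6
tcp_pos: [0.603, 0.0788, 0.2238]
eef_rot: [0.505, 0.863, -0.0, -0.0]
force: [-0.2, -0.5, -0.5]
grip_width: 0.0001
finger_force: 0.0
```

Emit:
servo_tool:
  hand: [1, 1, 1]
  slide:
    - [0, 0, 0.002]
    - [0, 0, 0.002]
    - [0, 0, 0]
  angular:
    - [0, 0, 0]
    - [0, 0, 0]
    - [0, 0, 0]

```text
clock: 5.9
tcp_pos: [0.6036, 0.0786, 0.2228]
eef_rot: [0.506, 0.863, 0.001, -0.0]
force: [-4.5, -0.1, 8.5]
grip_width: -0.0001
finger_force: 4.7
```

8.5 N at z = 0.223, so the lid is at its stop. On to hovering over the green key.

Emit:
servo_tool:
  hand: [1, 1, 1, 1, 1, 1, 1, 1, 1]
  slide:
    - [0, 0, 0]
    - [0, 0, 0]
    - [0, 0, -0.02]
    - [0, 0, -0.02]
    - [0.044, 0, 0]
    - [0.044, 0, 0]
    - [0.044, 0, 0]
    - [0, 0, 0]
    - [0, 0, 0]
  angular:
    - [0, 0, 0]
    - [0, 0, 0]
    - [0, 0, 0]
    - [0, 0, 0]
    - [0, 0, 0]
    - [0, 0, 0]
    - [0, 0, 0]
    - [0, 0, 0]
    - [0, 0, 0]

```text
clock: 6.8
tcp_pos: [0.5382, 0.1952, 0.2602]
eef_rot: [0.504, 0.864, 0.0, -0.0]
force: [1.1, -1.7, 0.4]
grip_width: 0.0001
finger_force: 0.0
```

Run:
```python
from bench import r, viewer
import cv2,numpy as np
from geo import *
s=r.state(); p=(.588,.105,-1.0599); d=s['tcp_pos'][:2]-np.array(p[:2]); c,n=np.cos(p[2]),np.sin(p[2])
print(s['tcp_pos'],'local',c*d[0]+n*d[1],-n*d[0]+c*d[1],s['force'])
f=viewer.grab_frame('side'); a=f['img'][110:230,170:300]; w=viewer.grab_frame('wrist')['img'][170:290,190:320]
cv2.imwrite('pics/s3.png',np.hstack([cv2.resize(x,(400,370),interpolation=3) for x in (a,w)]))
for nm,lo,hi,b in [('g',(45,90,60),(80,255,255),(204,148,218,168)),('r',(0,150,120),(8,255,255),(212,152,232,172))]: print(nm,blob(f,lo,hi,b))
```

```text
[0.53816502 0.19523585 0.26022865] local -0.10308060420012348 0.0006502779064671768 [ 1.08528795 -1.69441613  0.41468069]
g (array([210.78, 157.3 ]), np.int32(50))
r (array([219.93617021, 160.59574468]), np.int32(47))
```

View pics/s3.png

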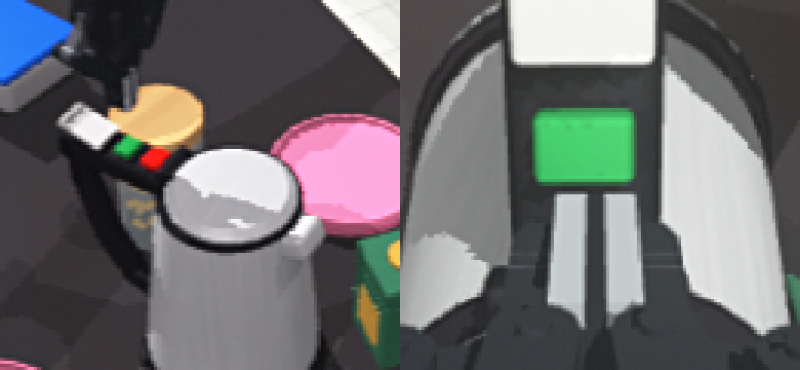

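The lid is flush, the kettle and keys are unmoved, and the tip is in line above the green key.

Emit:
servo_tool:
  hand: [1, 1, 1, 1, 1, 1, 1]
  slide:
    - [-0.002, 0, 0.015]
    - [0, 0, 0.015]
    - [0, 0, 0.006]
    - [0, 0, 0.003]
    - [0, 0, 0.002]
    - [0, 0, 0.001]
    - [0, 0, 0]
  angular:
    - [0, 0, 0]
    - [0, 0, 0]
    - [0, 0, 0]
    - [0, 0, 0]
    - [0, 0, 0]
    - [0, 0, 0]
    - [0, 0, 0]

```text
clock: 7.6
tcp_pos: [0.5402, 0.1914, 0.2188]
eef_rot: [0.506, 0.863, 0.0, 0.0]
force: [-2.0, -1.4, 3.3]
grip_width: 0.0001
finger_force: 1.8
```

Emit:
servo_tool:
  hand: [1, 1, 1, 1]
  slide:
    - [0, 0, 0.001]
    - [0, 0, 0.001]
    - [0, 0, 0.001]
    - [0, 0, 0]
  angular:
    - [0, 0, 0]
    - [0, 0, 0]
    - [0, 0, 0]
    - [0, 0, 0]

```text
clock: 8.0
tcp_pos: [0.5405, 0.1917, 0.218]
eef_rot: [0.506, 0.863, 0.001, 0.0]
force: [-5.1, -3.1, 13.1]
grip_width: 0.0
finger_force: 6.3
```

At its stop (13 N). Release it and move over the switch end.

Emit:
servo_tool:
  hand: [1, 1, 1, 1, 1, 1, 1, 1]
  slide:
    - [0, 0, 0]
    - [0, 0, -0.02]
    - [0, 0, -0.02]
    - [0, 0, 0]
    - [0.028, 0, 0]
    - [0.028, 0, 0]
    - [0, 0, 0]
    - [0, 0, 0]
  angular:
    - [0, 0, 0]
    - [0, 0, 0]
    - [0, 0, 0]
    - [0, 0, 0]
    - [0, 0, 0]
    - [0, 0, 0]
    - [0, 0, 0]
    - [0, 0, 0]

```text
clock: 8.8
tcp_pos: [0.5118, 0.2419, 0.2542]
eef_rot: [0.504, 0.864, -0.0, -0.0]
force: [0.8, -0.5, -0.9]
grip_width: -0.0002
finger_force: 0.0
```

Emit:
servo_tool:
  hand: [1, 1, 1, 1, 1, 1, 1, 1]
  slide:
    - [0, 0, 0.012]
    - [0, 0, 0.008]
    - [0, 0, 0.004]
    - [0, 0, 0.003]
    - [0, 0, 0.003]
    - [0, 0, 0.002]
    - [0, 0, 0.001]
    - [0, 0, 0]
  angular:
    - [0, 0, 0]
    - [0, 0, 0]
    - [0, 0, 0]
    - [0, 0, 0]
    - [0, 0, 0]
    - [0, 0, 0]
    - [0, 0, 0]
    - [0, 0, 0]

```text
clock: 9.6
tcp_pos: [0.5126, 0.2406, 0.2222]
eef_rot: [0.506, 0.863, -0.0, 0.0]
force: [-0.3, -0.3, -0.6]
grip_width: -0.0001
finger_force: 0.0
```

Emit:
servo_tool:
  hand: [1, 1, 1, 1]
  slide:
    - [0, 0, 0.002]
    - [0, 0, 0.001]
    - [0, 0, 0.001]
    - [0, 0, 0]
  angular:
    - [0, 0, 0]
    - [0, 0, 0]
    - [0, 0, 0]
    - [0, 0, 0]

```text
clock: 10.0
tcp_pos: [0.513, 0.2409, 0.2212]
eef_rot: [0.506, 0.863, 0.001, -0.0]
force: [-4.0, -2.8, 12.1]
grip_width: -0.0001
finger_force: 5.6
```

Run:
```python
from bench import r, viewer
import cv2,numpy as np
s=r.state(); print(s['tcp_pos'],s['force'])
f=viewer.grab_frame('side'); a=f['img'][120:210,170:270]; w=viewer.grab_frame('wrist')['img'][170:290,190:320]
cv2.imwrite('pics/s4.png',np.hstack([cv2.resize(x,(400,370),interpolation=3) for x in (a,w)]))
```

```text
[0.51300787 0.24086464 0.22124104] [-4.03526584 -2.78193479 12.14921889]
```

View pics/s4.png

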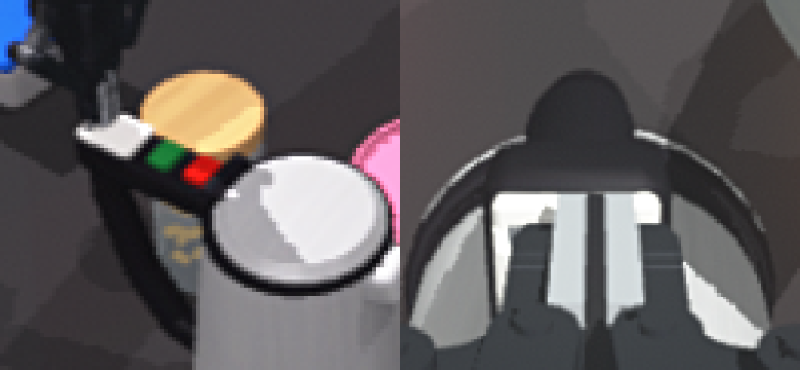

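The switch lies flat under the tip with 12 N at the stop. I'll retreat and check.

Emit:
servo_tool:
  hand: [1, 1, 1, 1, 1, 1, 1, 1, 1]
  slide:
    - [0, 0, 0]
    - [0, 0, -0.02]
    - [0, 0, -0.03]
    - [0, 0, -0.03]
    - [0.04, 0, 0]
    - [0.04, 0, 0]
    - [0.04, 0, 0]
    - [0, 0, 0]
    - [0, 0, 0]
  angular:
    - [0, 0, 0]
    - [0, 0, 0]
    - [0, 0, 0]
    - [0, 0, 0]
    - [0, 0, 0]
    - [0, 0, 0]
    - [0, 0, 0]
    - [0, 0, 0]
    - [0, 0, 0]

```text
clock: 11.0
tcp_pos: [0.4529, 0.3467, 0.2981]
eef_rot: [0.504, 0.864, -0.0, 0.0]
force: [0.6, -1.4, 0.5]
grip_width: -0.0002
finger_force: 0.0
```

Run:
```python
from bench import r, viewer
import cv2,numpy as np
from geo import *
f=viewer.grab_frame('side'); a=f['img'][120:210,170:270]; t=viewer.grab_frame('top'); w=t['img'][140:240,140:290]
cv2.imwrite('pics/s5.png',np.hstack([cv2.resize(x,(400,370),interpolation=3) for x in (a,w)]))
for nm,lo,hi,b in [('g',(45,90,60),(80,255,255),(204,148,218,168)),('r',(0,150,120),(8,255,255),(212,152,232,172)),('w',(0,0,170),(180,40,255),(185,140,207,160))]: print(nm,blob(f,lo,hi,b))
print(r.state()['force'])
```

```text
g (array([210.69387755, 157.34693878]), np.int32(49))
r (array([219.93617021, 160.59574468]), np.int32(47))
w (array([198.05839416, 151.59124088]), np.int32(137))
[ 0.0751779  -0.5522872   0.33239563]
```

View pics/s5.png

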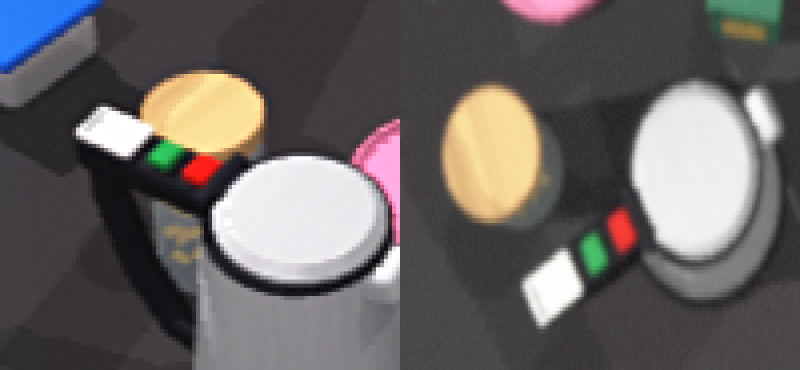

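The lid is flush, both keys are up and unmoved, and the switch centroid is 1.4 px lower, which matches "down" (1.5 px expected). The tool is clear.

```bash
python3 -c "
from bench import r
print(r.job_done())"
```

```text
the job is handed in; nothing more can be done
None
```

I shut the lid, pressed and released the green key, and pressed the white switch down, where it stayed in the last picture; the kettle had not visibly moved, and the job is handed in (no verdict was returned).

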